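Measure the sample beakers with the bench probe

TASK

Stand all the white sample beakers upright on the black mat, then start the meter by twisting its spring knob clockwise to the stop and letting it spring back. Then take the probe from its stand and, holding it, dip its tip well below the rim of each beaker for a moment, from the smallest beaker in order to the largest, and after them in the wide brown rinse jar. Hang the probe back in its stand, leave every beaker standing on the mat, and leave the cardboard cartons and black jars alone.

Things in the scene. Friction and masses are not known exactly. Their poses are not given: they have to be found in the camera images.
- beaker_1_mid (a point): The smallest (shortest and narrowest) of the plain white plastic sample beakers: straight round open cup, outside diameter 50 mm, height 46 mm, wall 3 mm, inner floor 8 mm above its underside, loose, heavy-bottomed. The point is on its axis half-way up (23 mm above its underside, 23 mm below its rim); z up along the axis. May be absent.
- beaker_2_mid (a point): The second smallest of the plain white plastic sample beakers: straight round open cup, outside diameter 55 mm, height 60 mm, wall 3 mm, inner floor 8 mm above its underside, loose, heavy-bottomed. The point is on its axis half-way up (30 mm above its underside, 30 mm below its rim); z up along the axis. May be absent.
- beaker_3_mid (a point): The third smallest of the plain white plastic sample beakers: straight round open cup, outside diameter 60 mm, height 74 mm, wall 3 mm, inner floor 8 mm above its underside, loose, heavy-bottomed. The point is on its axis half-way up (37 mm above its underside, 37 mm below its rim); z up along the axis. May be absent.
- beaker_4_mid (a point): The largest (tallest and widest) of the plain white plastic sample beakers: straight round open cup, outside diameter 66 mm, height 88 mm, wall 3 mm, inner floor 8 mm above its underside, loose, heavy-bottomed. The point is on its axis half-way up (44 mm above its underside, 44 mm below its rim); z up along the axis. May be absent.
- mat_top (a point): Fixed black rubber mat lying flat on the bench, 150 mm (its x) by 360 mm (its y), 3 mm thick. The point is the centre of its top face; z up.
- knob (a joint): The knob on top of the white meter, value in rad: 0 at rest (its spring holds it there), growing as it is twisted clockwise as seen from above, hard stop at 1.2. The spring needs about 0.14 N m at the stop and turns the knob back to 0 by itself once let go.
- knob_grip (a point): Where to pinch that knob: on its upright axis, 104 mm above the bench. The knob is a black upright bar 44 mm long (along the point's x), 14 mm thick (along its y), its top 8 mm above this point and the bar's foot, on a 44 mm disc, 22 mm below it. The point turns with the knob; z up. The fixed white meter is 170 x 180 mm, 70 mm high.
- stand_seat (a point): Fixed aluminium probe stand: two level prongs along its x, 66 mm long and 14 mm wide, leave a slot 18 mm wide (across its y) open towards -x and closed by a post 33 mm from this point towards +x. The point is in the middle of the slot at the height of the prongs' top faces, 120 mm above the bench; z up. The probe's collar rests on the prongs with the shaft hanging through the slot; nothing stands higher than the prongs. A 12 mm base plate lies below.
- probe_head (a point): The probe, loose, 163 mm long, hanging upright in the stand at the start. Its black square head, 24 x 24 mm and 60 mm high, faces along the point's x and y; the point is the centre of the head; z up along the probe (tip down). 0.12 kg.
- probe_collar (a point): Middle of the underside of the probe's grey collar (36 mm diameter, 8 mm thick), 38 mm below the head's centre.
- probe_tip (a point): Lower end of the probe: round shaft 12 mm in diameter, 95 mm long below the collar's underside; 133 mm below the head's centre.
- rinse_rim (a point): Fixed wide brown glass rinse jar: outside diameter 90 mm, wall 4 mm, height 75 mm, inner floor 8 mm above the bench. The point is the centre of its mouth at rim height; z up.
- carton_a: Brown cardboard carton 85 x 85 x 60 mm; leave it alone. The point is the centre of its underside.
- carton_b: Brown cardboard carton 85 x 85 x 60 mm; leave it alone. The point is the centre of its underside.
- jar_a: Closed black jar, 62 mm in diameter, 45 mm high; leave it alone. The point is the centre of its underside.
- jar_b: Closed black jar, 62 mm in diameter, 45 mm high; leave it alone. The point is the centre of its underside.
Things that resemble listed ones, but are neither listed nor needed, are in the scene too. Leave any red look-alike of the part that bears beaker_2_mid alone.

How it is judged:
On the way, in this order (a step that is already met when the one before it is completed fails the run):
1. all the sample beakers stand released and upright on the mat (x of beaker_1_mid in the frame of mat_top between -0.055 and 0.055 m and y of beaker_1_mid in the frame of mat_top between -0.16 and 0.16 m and z of beaker_1_mid in the frame of mat_top between 0.017 and 0.029 m and angle between each of beaker_1_mid, beaker_2_mid, beaker_3_mid, beaker_4_mid's own z axis and vertical below 0.12 rad and contact force between the fingers and beaker_1 below 0.1 N and x of beaker_2_mid in the frame of mat_top between -0.055 and 0.055 m and y of beaker_2_mid in the frame of mat_top between -0.16 and 0.16 m and z of beaker_2_mid in the frame of mat_top between 0.024 and 0.036 m and contact force between the fingers and beaker_2 below 0.1 N and x of beaker_3_mid in the frame of mat_top between -0.055 and 0.055 m and y of beaker_3_mid in the frame of mat_top between -0.16 and 0.16 m and z of beaker_3_mid in the frame of mat_top between 0.031 and 0.043 m and contact force between the fingers and beaker_3 below 0.1 N and x of beaker_4_mid in the frame of mat_top between -0.055 and 0.055 m and y of beaker_4_mid in the frame of mat_top between -0.16 and 0.16 m and z of beaker_4_mid in the frame of mat_top between 0.038 and 0.05 m and contact force between the fingers and beaker_4 below 0.1 N), for 0.2 s.
2. the meter's knob is twisted to its stop (value of joint knob above 1.08 rad), for 0.1 s.
3. the knob has sprung back (value of joint knob below 0.12 rad), for 0.1 s.
4. the held probe's tip is dipped at least 15 mm below the rim of beaker_1 (horizontal distance between probe_tip and beaker_1_mid below 0.022 m and z of probe_tip in the frame of beaker_1_mid between -0.023 and 0.008 m and angle between beaker_1_mid's own z axis and vertical below 0.3 rad and distance between the grasp point and beaker_1_mid below 0.2 m), for 0.2 s.
5. the held probe's tip is dipped at least 15 mm below the rim of beaker_2 (horizontal distance between probe_tip and beaker_2_mid below 0.0245 m and z of probe_tip in the frame of beaker_2_mid between -0.03 and 0.015 m and angle between beaker_2_mid's own z axis and vertical below 0.3 rad and distance between the grasp point and beaker_2_mid below 0.2 m), for 0.2 s.
6. the held probe's tip is dipped at least 15 mm below the rim of beaker_3 (horizontal distance between probe_tip and beaker_3_mid below 0.027 m and z of probe_tip in the frame of beaker_3_mid between -0.037 and 0.022 m and angle between beaker_3_mid's own z axis and vertical below 0.3 rad and distance between the grasp point and beaker_3_mid below 0.2 m), for 0.2 s.
7. the held probe's tip is dipped at least 15 mm below the rim of beaker_4 (horizontal distance between probe_tip and beaker_4_mid below 0.03 m and z of probe_tip in the frame of beaker_4_mid between -0.044 and 0.029 m and angle between beaker_4_mid's own z axis and vertical below 0.3 rad and distance between the grasp point and beaker_4_mid below 0.2 m), for 0.2 s.
8. the held probe's tip is dipped at least 15 mm below the rim of the rinse jar (horizontal distance between probe_tip and rinse_rim below 0.041 m and z of probe_tip in the frame of rinse_rim between -0.08 and -0.015 m and contact force between the fingers and probe above 0.5 N), for 0.2 s.
At the end, for the whole second after the job is handed in: Every beaker present stands released and upright on the mat (axis within 55 mm of its centre across and 160 mm along, tilt under 0.12 rad); the probe hangs upright in the stand, collar on the prongs within 20 mm of the seat point (6 mm in height); the knob is back at rest (under 0.12 rad) (all of step 1 and distance between probe_collar and stand_seat below 0.02 m and z of probe_collar in the frame of stand_seat between -0.006 and 0.006 m and angle between probe_tip's own z axis and vertical below 0.12 rad and value of joint knob below 0.12 rad); the robot touches nothing.
It fails at once if a carton is knocked over or moved more than 5 cm (distance of any of carton_a, carton_b from where it was at the start of the episode above 0.05 m or angle between any of carton_a, carton_b's own z axis and vertical above 0.5 rad).
It fails at once if a jar is knocked over or moved more than 5 cm (distance of any of jar_a, jar_b from where it was at the start of the episode above 0.05 m or angle between any of jar_a, jar_b's own z axis and vertical above 0.5 rad).
Of beaker_1, beaker_2, beaker_3, beaker_4 only 3 to 4 are there at a start; the rules pass over those that are not, and their reading is None.
At some moment in a run one of beaker_1, beaker_2, beaker_3, beaker_4 may be knocked a few centimetres aside while the robot is not near it.
It also fails if it takes over 210 s, if anything falls off the work surface, if the arm or the gripper's body presses on something with over 40 N, if the wrist force passes 120 N, or if a joint passes its speed limit or range.

ROBOT

A 6-joint arm with a two-finger parallel gripper is mounted at the origin on the work surface. World frame = base frame: x ahead of the robot, y to its left, z up, the work surface at z = 0. Lengths are in m, angles in rad, forces in N, time in s.
With the tool pointing down it reaches from about 0.4 to 0.825 m from the base axis. Payload 7 kg.
Tool frame: the origin (TCP) lies at the centre of the arm's flange, where the gripper is bolted on; the fingertips stand 178 mm ahead of it and the grasp point (between the pads) lies arm.tcp_to_grasp ahead of it (arm.tcp_to_grasp is the distance from the TCP to the grasp point, in m); z points along the fingers, y is the direction in which the jaws open and shut (so a half turn about z gives the same grasp; the last joint's range is limited). The gripper opens to 88 mm and grips with 3 to 60 N. Pads are 19 mm wide; open, the fingers measure 130 mm over their backs; the gripper's body (78 mm by 193 mm) begins 47 mm behind the grasp point.
Start: joints at [1.56, 0.359, 0.012, 0, -1.224, -0.288], TCP at [0.199, 0.645, 0.405] pointing down, gripper open.
Joint ranges: [-3.07, 3.07], [-1.43, 2.12], [-1.02, 1.25], [-3.03, 1.67], [-3.05, -0], [-3.03, 3.03]. Speed limits (rad/s): [2.39, 2.39, 3.01, 3.14, 3.14, 3.14].

INTERFACE

Orientations are given as [roll, pitch, yaw] about the fixed x, y, z axes, in that order (R = Rz(yaw) Ry(pitch) Rx(roll)).
In Python, from station import arm gives the robot as it stands.
- The arm moves only by the tool move_arm, never from a script. Its argument "deltas" is a list of rows, each a list of 6 numbers: the shift along the world's x, y, z in mm, then the turn, a rotation vector about the world's x, y, z in degrees. In form: [[tx, ty, tz, ax, ay, az], ...]. A call has exactly 5 rows; each row shifts and turns the commanded pose from where the row before left it; what a row does not reach is not made up. A row lasts 1/12 s, in which the tool goes at most 41.7 mm and 7.16 degrees, less where a joint would pass 70% of its speed; a pose out of reach is approached as far as the arm can. A call with a gripper value outside its range is refused whole. "claw" is the closure in counts, from 0 (fully open) to 255 (shut), set as the call begins (left out, the last holds). The fingers move at their own pace and stop on an object; "squeeze" is the grip in N (left out, the last holds). Time passes only in rows, so rows that do not move let the fingers close, or fill a call up. It gives the time, the measured TCP pose, the force and the opening at its end, in the units of the state.
- arm.get_state(): the state, without advancing time (a new reading comes with each control period).
- arm.grab_frame(name): name is "scene" or "top" or "wrist"; returns the picture (384x512x3 uint8, red, green, blue); there is no depth.
- arm.calibration(name): a dict with "intrinsics" (3x3 intrinsics, pixels), "T" (4x4, takes a point from camera to world coordinates); the wrist camera has in their place "mount" (4x4, takes a point from camera to tool coordinates, whose origin is the TCP and whose axes are the flange's). Camera axes: x right, y up, looking along -z (the intrinsics and any distortion apply to the point x, -y, -z); pixel columns grow to the right and rows downward; lengths in m; the calibration is good to about 2 mm. A picture is of the moment at which its call begins: read the wrist's pose just before it. calibration takes no time and is no camera call.
- arm.job_done(): hands the job in, once; it reports no verdict.
Trained networks look in the newest picture that a camera, given by its name, has taken for a name from the list of things; names that differ only in an ending like _2 or _b are one class to them, and where a whole thing is asked for, a point or a joint stands for the part that bears it (a point fixed in the world has none). Each returns a list of dicts, best first, with "score" (0 to 1); they miss things now and then, are a little off and sometimes report something else, mostly with a low value. They report only what shows in the picture. A call takes as long as a camera call. They do not tell look-alikes from the thing itself.
- arm.spot_in(thing, camera): "xy" ([column, row] in pixels, amid what is visible of it).
- arm.masks_of(thing, camera): "pixels" (384x512 bool, what is visible of it) and "xy" ([column, row] in pixels, amid what is visible of it).
- arm.spot_point(thing, camera): "xy" ([column, row] in pixels: a listed point, or the origin of a listed thing).
The state is a dict: "t": time; "q": joint angles; "qd": joint speeds; "joint_efforts": joint torques, N m; "eef_pos": TCP position; "ee_rot": TCP orientation; "force": force on the tool from outside, world axes, zero at the start; "moment": the same for the moment, N m; "width": finger opening in m.
Only numpy, scipy, OpenCV 4.12 (cv2) and the standard library are available. Lean on these libraries where they do the work, as an engineer would, in place of code of your own. Each camera call takes 0.05 s, during which the arm holds its last target. There are 200 camera calls.

## Working session

There is one attempt and no reset: what is moved stays moved. The work goes in short steps, Python scripts to look and compute and a tool call to move; the robot and the scene stay as the last step left them, time stands still between calls to the robot, and variables do not carry over. Pictures are saved under pics/ and viewed, about 12 in all and at most 16, crops included, and the job is handed in when it is done.

Besides the shell and the picture viewer there is one more tool, called after "Request:" in YAML: its name, and indented under it one key for each argument. move_arm: Moves the arm, as the interface text tells. Its arguments: {"type":"object","properties":{"deltas":{"type":"array","items":{"type":"array","items":{"type":"number"}}},"claw":{"type":"number"},"squeeze":{"type":"number"}},"required":["deltas"]}

```bash
ls; mkdir -p pics; cat > h.py <<'E'
import numpy as np, cv2
from station import arm
def px2w(name,xy,z,st=None):
    c=arm.calibration(name)
    K=np.array(c["intrinsics"])
    if "T" in c: T=np.array(c["T"])
    else:
        T=tcpT(st)@np.array(c["mount"])
    d=np.linalg.inv(K)@np.array([xy[0],xy[1],1.0]); d=np.array([d[0],-d[1],-d[2]])
    d=T[:3,:3]@d; o=T[:3,3]
    s=(z-o[2])/d[2]; return o+s*d
def w2px(name,p,st=None):
    c=arm.calibration(name);K=np.array(c["intrinsics"])
    T=np.array(c["T"]) if "T" in c else tcpT(st)@np.array(c["mount"])
    q=np.linalg.inv(T)@np.r_[p,1]; q=K@np.array([q[0],-q[1],-q[2]]); return q[:2]/q[2]
def tcpT(st=None):
    from scipy.spatial.transform import Rotation as R
    st=st or arm.get_state(); T=np.eye(4)
    T[:3,:3]=R.from_euler('xyz',st["ee_rot"]).as_matrix(); T[:3,3]=st["eef_pos"]; return T
def save(name,fn):
    im=arm.grab_frame(name); cv2.imwrite('pics/'+fn,im[:,:,::-1]); return im
E
python3 - <<'E'
from h import *
print(arm.get_state()); print(arm.tcp_to_grasp)
for n in("scene","top","wrist"):print(n,arm.calibration(n))
a=save("scene","s0.png");b=save("top","t0.png")
cv2.imwrite('pics/top0.png',cv2.resize(b[:,:,::-1],(800,600)))
for th in ["beaker_1_mid","mat_top","knob_grip","stand_seat","probe_head","probe_collar","rinse_rim","carton_a","jar_a"]:
  for c in("top","scene"):
    print(th,c,[(np.round(r["xy"],1).tolist(),round(r["score"],2)) for r in arm.spot_point(th,c)])
E
```

```text
pics
{'t': 0.0, 'q': array([ 1.56007286e+00,  3.59390125e-01,  1.10740593e-02, -3.41586834e-04,
       -1.22411439e+00, -2.88100162e-01]), 'qd': array([-0.00110106, -0.00154688, -0.00090604, -0.00031316, -0.0005314 ,
       -0.00063428]), 'joint_efforts': array([ 7.88056550e-04, -5.82728219e+01,  2.93041205e+01,  6.99707374e+00,
        6.96711868e-03, -1.66646969e-04]), 'eef_pos': array([0.19866264, 0.6449027 , 0.40372851]), 'ee_rot': array([ 3.13993463e+00, -1.56472011e-04, -2.98939825e-01]), 'force': array([-1.39877082, -0.49421763, -0.72467963]), 'moment': array([-0.0249547 , -0.00725142, -0.00471305]), 'width': 0.08755342958052441}
0.1593
scene {'intrinsics': array([[411.41912882,   0.        , 253.46311435],
       [  0.        , 411.41912882, 195.96349152],
       [  0.        ,   0.        ,   1.        ]]), 'T': array([[-0.82568718, -0.36398407,  0.43099452,  0.96481448],
       [ 0.56364711, -0.56383875,  0.60364542,  0.63555016],
       [ 0.02329409,  0.7413511 ,  0.670713  ,  0.85771515],
       [ 0.        ,  0.        ,  0.        ,  1.        ]])}
top {'intrinsics': ar
[... 1073 characters left out ...]
227.8], 0.22)]
knob_grip scene [([366.4, 300.9], 0.58)]
stand_seat top [([215.5, 137.2], 0.75)]
stand_seat scene [([220.2, 252.2], 0.8)]
probe_head top [([216.2, 132.0], 0.56)]
probe_head scene [([219.0, 245.3], 0.59)]
probe_collar top [([217.1, 134.4], 0.68), ([214.0, 133.8], 0.59), ([344.8, 215.6], 0.35)]
probe_collar scene [([216.6, 254.2], 0.67)]
rinse_rim top [([278.8, 142.0], 0.94)]
rinse_rim scene [([191.7, 217.8], 0.95)]
carton_a top [([121.1, 267.9], 0.88), ([376.7, 126.3], 0.61)]
carton_a scene [([130.2, 182.3], 0.94), ([413.3, 303.5], 0.56)]
jar_a top [([346.4, 259.5], 0.8), ([389.1, 228.5], 0.6)]
jar_a scene [([251.7, 155.8], 0.79), ([214.4, 148.3], 0.49), ([366.3, 300.4], 0.18)]
```

View pics/top0.png

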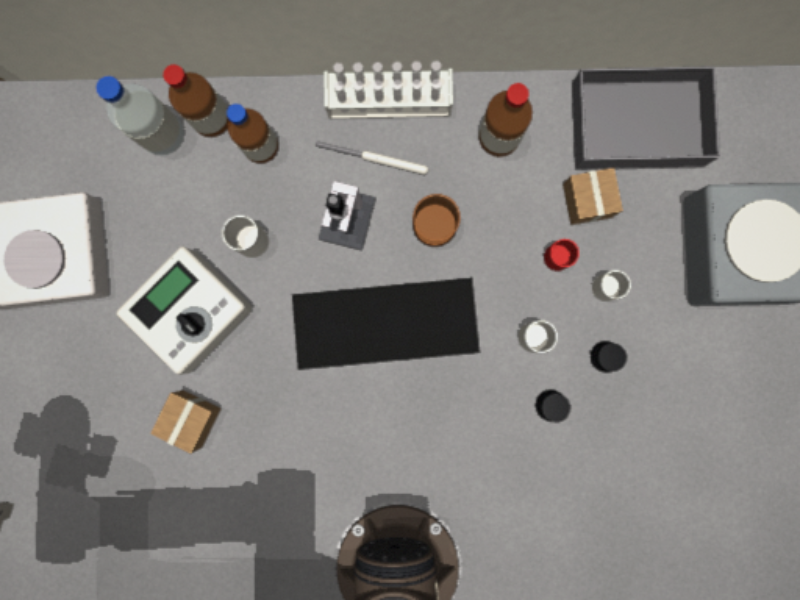

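View pics/s0.png

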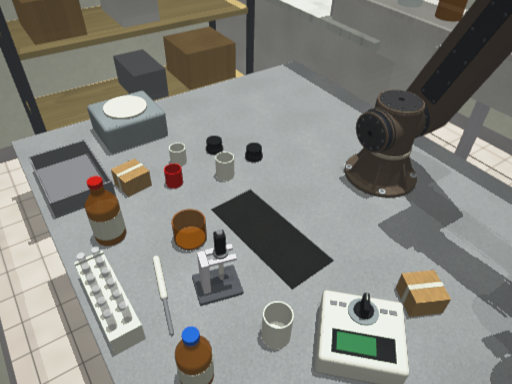

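The view shows three white beakers upright, at top (800-scale) about (241,233), (541,336) and (615,285), with a red look-alike at (562,254). The mat is at (386,323), stand (340,215), rinse jar (436,220), meter (183,310), cartons (595,195) and (184,421), and black jars (608,356) and (553,405).

```bash
python3 - <<'E'
from h import *
b=arm.grab_frame("top"); s=arm.grab_frame("scene")
for c in("top","scene"):
  for r in arm.masks_of("beaker_2_mid",c):
    m=r["pixels"];ys,xs=np.nonzero(m);print(c,round(r["score"],2),np.round(r["xy"],1),m.sum(),xs.min(),xs.max(),ys.min(),ys.max(), (b if c=="top" else s)[m].mean(0).round())
# rims by hypotheses
tiles=[]
for (x,y) in [(241,233),(541,336),(615,285)]:
    x=int(x*.64);y=int(y*.64)
    tiles.append(cv2.resize(b[y-25:y+25,x-25:x+25,::-1],(260,260),interpolation=cv2.INTER_CUBIC))
t2=[]
for (x,y) in [(278,325),(225,165),(178,154)]:
    t2.append(cv2.resize(s[y-25:y+25,x-25:x+25,::-1],(260,260),interpolation=cv2.INTER_CUBIC))
cv2.imwrite('pics/z1.png',np.vstack([np.hstack(tiles),np.hstack(t2)]))
print("mat",px2w("top",(245,203.8),.003),px2w("scene",(266.5,231.1),.003))
for n,z,a,c in [("seat",.12,(215.5,137.2),(220.2,252.2)),("head",.158,(216.2,132),(219,245.3)),("rinse",.075,(278.8,142),(191.7,217.8)),("knob",.104,(387,227.8),(366.4,300.9))]:
    print(n,px2w("top",a,z).round(4),px2w("scene",c,z).round(4))
# mat corners from top
g=cv2.cvtColor(b,cv2.COLOR_RGB2GRAY); m=(g<45).astype(np.uint8)
n,l,st,cc=cv2.connectedComponentsWithStats(m); i=l[204,245]
cnt=cv2.findContours((l==i).astype(np.uint8),0,1)[0][0]; box=cv2.boxPoints(cv2.minAreaRect(cnt))
W=np.array([px2w("top",p,.003) for p in box]);print(W.round(4),W.mean(0))
E
```

```text
top 0.79 [357.7 162.7] 368 348 370 152 172 [140.  44.  43.]
top 0.69 [387.7 180.3] 370 379 402 172 192 [150. 149. 142.]
scene 0.77 [172.9 173.5] 366 165 182 164 187 [107.  25.  24.]
scene 0.75 [185.6 155.4] 334 169 187 142 165 [128. 130. 122.]
scene 0.22 [128.1 174.4] 1040 111 151 158 195 [143. 122.  88.]
mat [0.47708432 0.01927788 0.003     ] [0.46818713 0.00889172 0.003     ]
seat [0.6591 0.0934 0.12  ] [0.665  0.0902 0.12  ]
head [0.6642 0.0867 0.158 ] [0.6725 0.0997 0.158 ]
rinse [ 0.6519 -0.0854  0.075 ] [ 0.6492 -0.0866  0.075 ]
knob [ 0.3974 -0.38    0.104 ] [0.466  0.3661 0.104 ]
[[ 0.5273  0.199   0.003 ]
 [ 0.5538 -0.1564  0.003 ]
 [ 0.409  -0.166   0.003 ]
 [ 0.3829  0.1865  0.003 ]] [0.46826914 0.015779   0.003     ]
```

View pics/z1.png

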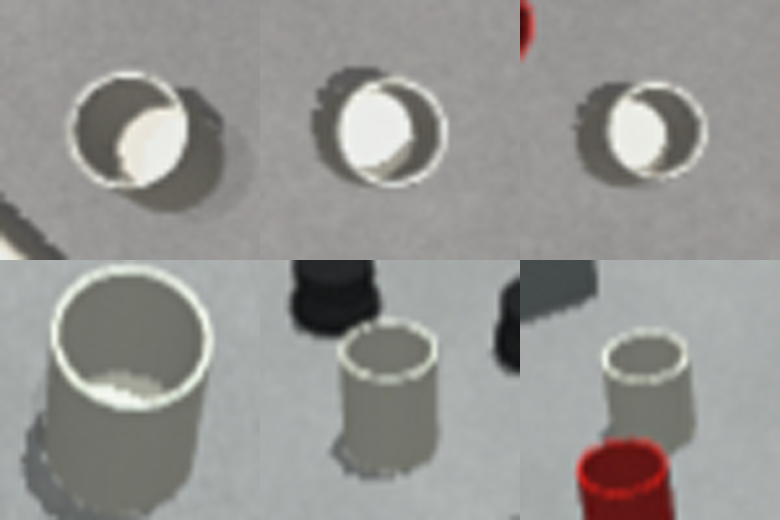

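The rim diameters in the top view are about 22.7, 20.6 and 18.8 px. These match beakers 4, 3 and 2, so beaker_1 is absent, and all three stand upright.

```bash
python3 - <<'E'
from h import *
for n,z,a,c in [("b4",.088,(153.2,148.6),(277.7,314.3)),("b3",.074,(345.9,214.9),(224.1,156.8)),("b2",.06,(393.8,181.5),(176.5,146.8)),("knob",.112,(191*.64,323*.64),(366,300)),("jarA",.045,(608*.64,356*.64),(214,138)),("jarB",.045,(553*.64,405*.64),(254,147)),("red",.06,(562*.64,254*.64),(174,168)),("carton",.06,(595*.64,195*.64),(131,170))]:
    print(n,px2w("top",a,z).round(4),px2w("scene",c,z).round(4))
E
```

```text
b4 [0.637 0.277 0.088] [0.6378 0.2795 0.088 ]
b3 [ 0.436  -0.2737  0.074 ] [ 0.4352 -0.2728  0.074 ]
b2 [ 0.5313 -0.4207  0.06  ] [ 0.5295 -0.4206  0.06  ]
knob [0.4703 0.3562 0.112 ] [0.4704 0.3669 0.112 ]
jarA [ 0.3957 -0.4066  0.045 ] [ 0.3886 -0.4183  0.045 ]
jarB [ 0.306  -0.2995  0.045 ] [ 0.3015 -0.2993  0.045 ]
red [ 0.5892 -0.3228  0.06  ] [ 0.5866 -0.323   0.06  ]
carton [ 0.7007 -0.3894  0.06  ] [ 0.7016 -0.3849  0.06  ]
```

Request:
move_arm:
  deltas:
    - [29.2, -24.5, 0, 0, 0, 0]
    - [29.2, -24.5, 0, 0, 0, 0]
    - [29.2, -24.5, 0, 0, 0, 0]
    - [29.2, -24.5, 0, 0, 0, 0]
    - [29.2, -24.5, 0, 0, 0, 0]
  claw: 0
  squeeze: 15

```text
t: 1.62
eef_pos: [0.3457, 0.5213, 0.4048]
ee_rot: [-3.141, -0.0, -0.298]
force: [0.2, 0.0, 0.5]
width: 0.0878
```

Request:
move_arm:
  deltas:
    - [29.2, -24.5, 0, 0, 0, 0]
    - [29.2, -24.5, 0, 0, 0, 0]
    - [29.2, -24.5, 0, 0, 0, 0]
    - [29.2, -24.5, 0, 0, 0, 0]
    - [29.2, -24.5, 0, 0, 0, 0]

```text
t: 2.03
eef_pos: [0.4919, 0.3986, 0.405]
ee_rot: [-3.141, -0.0, -0.299]
force: [0.6, 0.7, -0.2]
width: 0.0877
```

Request:
move_arm:
  deltas:
    - [29.2, -24.5, 0, 0, 0, 0]
    - [29.2, -24.5, 0, 0, 0, 0]
    - [29.2, -24.5, 0, 0, 0, 0]
    - [29.2, -24.5, 0, 0, 0, 0]
    - [29.2, -24.5, 0, 0, 0, 0]

```text
t: 2.45
eef_pos: [0.638, 0.2761, 0.4048]
ee_rot: [-3.141, -0.0, -0.299]
force: [0.9, 1.3, -0.2]
width: 0.0878
```

Request:
move_arm:
  deltas:
    - [0, 0.5, -40, 0, 0, 0]
    - [0, 0.5, -40, 0, 0, 0]
    - [0, 0, -40, 0, 0, 0]
    - [0, 0, -40, 0, 0, 0]
    - [0, 0, -30, 0, 0, 0]

```text
t: 2.87
eef_pos: [0.636, 0.2777, 0.2112]
ee_rot: [3.14, 0.002, -0.3]
force: [-0.2, -0.0, -0.3]
width: 0.0875
```

Request:
move_arm:
  deltas:
    - [0, 0, 0, 0, 0, 0]
    - [0, 0, 0, 0, 0, 0]
    - [0, 0, 0, 0, 0, 0]
    - [0, 0, 0, 0, 0, 0]
    - [0, 0, 0, 0, 0, 0]
  claw: 255

```text
t: 3.28
eef_pos: [0.6376, 0.2792, 0.2177]
ee_rot: [-3.138, -0.003, -0.298]
force: [0.1, 0.7, 2.9]
width: 0.0655
```

Request:
move_arm:
  deltas:
    - [0, 0, 0, 0, 0, 0]
    - [0, 0, 0, 0, 0, 0]
    - [0, 0, 0, 0, 0, 0]
    - [0, 0, 20, 0, 0, 0]
    - [0, 0, 30, 0, 0, 0]

```text
t: 3.7
eef_pos: [0.6356, 0.278, 0.2629]
ee_rot: [3.138, 0.004, -0.299]
force: [0.1, 0.9, -0.4]
width: 0.0656
```

Request:
move_arm:
  deltas:
    - [0, 0, 30, 0, 0, 0]
    - [-20, -17, 30, 0, 0, 0]
    - [-27, -23, 0, 0, 0, 0]
    - [-27, -23, 0, 0, 0, 0]
    - [-27, -23, 0, 0, 0, 0]

```text
t: 4.12
eef_pos: [0.5343, 0.1916, 0.3258]
ee_rot: [-3.14, -0.001, -0.299]
force: [-0.4, 0.4, -0.4]
width: 0.0658
```

Request:
move_arm:
  deltas:
    - [-27, -23, 0, 0, 0, 0]
    - [-27, -23, 0, 0, 0, 0]
    - [-23, -20, 0, 0, 0, 0]
    - [0, 0, -30, 0, 0, 0]
    - [0, 0, -30, 0, 0, 0]

```text
t: 4.53
eef_pos: [0.458, 0.1259, 0.2674]
ee_rot: [-3.135, -0.005, -0.299]
force: [-0.6, 0.4, -1.8]
width: 0.0655
```

Request:
move_arm:
  deltas:
    - [0, 0, -25, 0, 0, 0]
    - [0, 0, -15, 0, 0, 0]
    - [0, 0, -5, 0, 0, 0]
    - [0, 0, 0, 0, 0, 0]
    - [0, 0, 0, 0, 0, 0]

```text
t: 4.95
eef_pos: [0.4589, 0.1267, 0.2203]
ee_rot: [-3.141, -0.001, -0.299]
force: [-0.7, -0.3, -0.8]
width: 0.0657
```

Request:
move_arm:
  deltas:
    - [0, 0, 0, 0, 0, 0]
    - [0, 0, 0, 0, 0, 0]
    - [0, 0, 20, 0, 0, 0]
    - [0, 0, 40, 0, 0, 0]
    - [0, 0, 40, 0, 0, 0]
  claw: 0

```text
t: 5.37
eef_pos: [0.4583, 0.1263, 0.3206]
ee_rot: [3.139, 0.001, -0.299]
force: [1.1, 1.4, -0.1]
width: 0.0868
```

Request:
move_arm:
  deltas:
    - [0, -40, 15, 0, 0, 0]
    - [0, -40, 0, 0, 0, 0]
    - [0, -40, 0, 0, 0, 0]
    - [0, -40, 0, 0, 0, 0]
    - [0, -40, 0, 0, 0, 0]

```text
t: 5.78
eef_pos: [0.4583, -0.074, 0.3355]
ee_rot: [-3.14, -0.002, -0.298]
force: [0.3, 0.5, -0.1]
width: 0.0876
```

Request:
move_arm:
  deltas:
    - [-5, -40, 0, 0, 0, 0]
    - [-5, -40, 0, 0, 0, 0]
    - [-5, -40, 0, 0, 0, 0]
    - [-5, -40, 0, 0, 0, 0]
    - [-4, -39, 0, 0, 0, 0]

```text
t: 6.2
eef_pos: [0.434, -0.2734, 0.3352]
ee_rot: [-3.141, -0.002, -0.299]
force: [1.1, 1.3, -0.3]
width: 0.0876
```

Request:
move_arm:
  deltas:
    - [0, 0, -38, 0, 0, 0]
    - [0, 0, -38, 0, 0, 0]
    - [0, 0, -38, 0, 0, 0]
    - [0, 0, -17, 0, 0, 0]
    - [0, 0, 0, 0, 0, 0]

```text
t: 6.62
eef_pos: [0.433, -0.2713, 0.1999]
ee_rot: [3.141, 0.007, -0.3]
force: [-0.2, 0.5, -0.1]
width: 0.0875
```

Request:
move_arm:
  deltas:
    - [0, 0, 0, 0, 0, 0]
    - [0, 0, 0, 0, 0, 0]
    - [0, 0, 0, 0, 0, 0]
    - [0, 0, 0, 0, 0, 0]
    - [0, 0, 0, 0, 0, 0]
  claw: 255

```text
t: 7.03
eef_pos: [0.4353, -0.2715, 0.2048]
ee_rot: [-3.142, -0.003, -0.298]
force: [-0.0, 0.3, 6.5]
width: 0.06
```

Request:
move_arm:
  deltas:
    - [0, 0, 0, 0, 0, 0]
    - [0, 0, 0, 0, 0, 0]
    - [0, 0, 0, 0, 0, 0]
    - [0, 0, 30, 0, 0, 0]
    - [0, 0, 40, 0, 0, 0]

```text
t: 7.45
eef_pos: [0.4333, -0.271, 0.2716]
ee_rot: [3.142, 0.007, -0.299]
force: [1.4, 0.0, -0.6]
width: 0.0607
```

Request:
move_arm:
  deltas:
    - [4, 36, 20, 0, 0, 0]
    - [4, 36, 0, 0, 0, 0]
    - [4, 36, 0, 0, 0, 0]
    - [4, 36, 0, 0, 0, 0]
    - [4, 36, 0, 0, 0, 0]

```text
t: 7.87
eef_pos: [0.4543, -0.0899, 0.294]
ee_rot: [-3.141, -0.001, -0.299]
force: [-0.1, -0.0, -1.5]
width: 0.06
```

Request:
move_arm:
  deltas:
    - [5, 36, 0, 0, 0, 0]
    - [5, 36, 0, 0, 0, 0]
    - [4, 36, 0, 0, 0, 0]
    - [0, 0, -25, 0, 0, 0]
    - [0, 0, -25, 0, 0, 0]

```text
t: 8.28
eef_pos: [0.4696, 0.0191, 0.2445]
ee_rot: [-3.138, -0.004, -0.295]
force: [-0.8, 0.2, -2.2]
width: 0.0604
```

Request:
move_arm:
  deltas:
    - [0, 0, -20, 0, 0, 0]
    - [0, 0, -11, 0, 0, 0]
    - [0, 0, -5, 0, 0, 0]
    - [0, 0, 0, 0, 0, 0]
    - [0, 0, 0, 0, 0, 0]

```text
t: 8.7
eef_pos: [0.4688, 0.0166, 0.2076]
ee_rot: [-3.141, -0.0, -0.299]
force: [0.4, -0.3, -1.0]
width: 0.0603
```

Request:
move_arm:
  deltas:
    - [0, 0, 0, 0, 0, 0]
    - [0, 0, 0, 0, 0, 0]
    - [0, 0, 20, 0, 0, 0]
    - [0, 0, 40, 0, 0, 0]
    - [0, 0, 40, 0, 0, 0]
  claw: 0

```text
t: 9.12
eef_pos: [0.4681, 0.0162, 0.3081]
ee_rot: [3.14, 0.002, -0.299]
force: [1.4, 0.4, 0.5]
width: 0.0855
```

Request:
move_arm:
  deltas:
    - [5, -40, 10, 0, 0, 0]
    - [5, -40, 0, 0, 0, 0]
    - [5, -40, 0, 0, 0, 0]
    - [6, -40, 0, 0, 0, 0]
    - [6, -40, 0, 0, 0, 0]

```text
t: 9.53
eef_pos: [0.4956, -0.1853, 0.3184]
ee_rot: [-3.141, -0.002, -0.298]
force: [0.8, 1.1, 0.1]
width: 0.0877
```

Request:
move_arm:
  deltas:
    - [6, -40, 0, 0, 0, 7]
    - [6, -40, 0, 0, 0, 7]
    - [6, -40, 0, 0, 0, 7]
    - [6, -40, 0, 0, 0, 7]
    - [6, -40, 0, 0, 0, 0]

```text
t: 9.95
eef_pos: [0.5245, -0.3759, 0.318]
ee_rot: [3.141, -0.001, 0.169]
force: [0.7, 0.7, 0.0]
width: 0.0877
```

Request:
move_arm:
  deltas:
    - [5, -37, 0, 0, 0, 0]
    - [0, 0, -38, 0, 0, 0]
    - [0, 0, -38, 0, 0, 0]
    - [0, 0, -38, 0, 0, 0]
    - [0, 0, -8, 0, 0, 0]

```text
t: 10.37
eef_pos: [0.527, -0.4102, 0.1892]
ee_rot: [-3.136, 0.007, 0.159]
force: [-1.4, 1.9, -1.1]
width: 0.088
```

Request:
move_arm:
  deltas:
    - [2, -9, 0, 0, 0, 0]
    - [0, 0, 0, 0, 0, 0]
    - [0, 0, 0, 0, 0, 0]
    - [0, 0, 0, 0, 0, 0]
    - [0, 0, 0, 0, 0, 0]

```text
t: 10.78
eef_pos: [0.5323, -0.42, 0.1976]
ee_rot: [3.14, -0.003, 0.162]
force: [0.3, 0.5, 0.2]
width: 0.0879
```

Request:
move_arm:
  deltas:
    - [0, 0, 0, 0, 0, 0]
    - [0, 0, 0, 0, 0, 0]
    - [0, 0, 0, 0, 0, 0]
    - [0, 0, 0, 0, 0, 0]
    - [0, 0, 0, 0, 0, 0]
  claw: 255

```text
t: 11.2
eef_pos: [0.5317, -0.4198, 0.1954]
ee_rot: [3.142, -0.0, 0.162]
force: [-0.3, -1.1, -0.7]
width: 0.0599
```

Request:
move_arm:
  deltas:
    - [0, 0, 0, 0, 0, 0]
    - [0, 0, 0, 0, 0, 0]
    - [0, 0, 0, 0, 0, 0]
    - [0, 0, 30, 0, 0, 0]
    - [0, 0, 40, 0, 0, 0]

```text
t: 11.62
eef_pos: [0.5303, -0.4191, 0.2616]
ee_rot: [-3.136, 0.007, 0.161]
force: [1.2, -0.5, -0.6]
width: 0.054
```

Request:
move_arm:
  deltas:
    - [-6, 36, 20, 0, 0, 0]
    - [-6, 36, 10, 0, 0, 0]
    - [-6, 36, 0, 0, 0, 0]
    - [-6, 36, 0, 0, 0, 0]
    - [-6, 36, 0, 0, 0, 0]

```text
t: 12.03
eef_pos: [0.5009, -0.2385, 0.2955]
ee_rot: [-3.141, -0.0, 0.161]
force: [0.7, 0.0, -0.6]
width: 0.0542
```

Request:
move_arm:
  deltas:
    - [-6, 36, 0, 0, 0, 0]
    - [-6, 36, 0, 0, 0, 0]
    - [-6, 36, 0, 0, 0, 0]
    - [-7, 37, 0, 0, 0, 0]
    - [0, 0, -30, 0, 0, 0]

```text
t: 12.45
eef_pos: [0.478, -0.0903, 0.27]
ee_rot: [3.141, -0.01, 0.167]
force: [1.2, 0.6, -1.7]
width: 0.0544
```

Request:
move_arm:
  deltas:
    - [0, 0, -30, 0, 0, 0]
    - [0, 0, -20, 0, 0, 0]
    - [0, 0, -12, 0, 0, 0]
    - [0, 0, -4, 0, 0, 0]
    - [0, 0, 0, 0, 0, 0]

```text
t: 12.87
eef_pos: [0.4763, -0.0948, 0.1987]
ee_rot: [-3.142, 0.002, 0.162]
force: [-0.2, -0.6, -0.9]
width: 0.0542
```

Request:
move_arm:
  deltas:
    - [0, 0, 0, 0, 0, 0]
    - [0, 0, 0, 0, 0, 0]
    - [0, 0, 20, 0, 0, 0]
    - [0, 0, 40, 0, 0, 0]
    - [0, 0, 40, 0, 0, 0]
  claw: 0

```text
t: 13.28
eef_pos: [0.4761, -0.0952, 0.3003]
ee_rot: [3.141, 0.003, 0.161]
force: [1.0, 0.5, -0.4]
width: 0.0821
```

Request:
move_arm:
  deltas:
    - [0, 35, 22, 0, 0, 0]
    - [0, 38, 15, 0, 0, 0]
    - [0, 38, 15, 0, 0, 0]
    - [0, 38, 15, 0, 0, 0]
    - [0, 38, 15, 0, 0, 0]

```text
t: 13.7
eef_pos: [0.4761, 0.0933, 0.3834]
ee_rot: [-3.141, -0.002, 0.161]
force: [1.2, -0.1, -0.5]
width: 0.0873
```

Request:
move_arm:
  deltas:
    - [0, 38, 15, 0, 0, 0]
    - [0, 38, 0, 0, 0, 0]
    - [0, 38, 0, 0, 0, 0]
    - [0, 38, 0, 0, 0, 0]
    - [0, 38, 0, 0, 0, 0]

```text
t: 14.12
eef_pos: [0.4762, 0.2837, 0.3976]
ee_rot: [-3.14, -0.002, 0.162]
force: [0.3, -0.9, 0.7]
width: 0.0876
```

Request:
move_arm:
  deltas:
    - [-2, 38, 0, 0, 0, 0]
    - [-3, 38, 0, 0, 0, 0]
    - [0, 0, 0, 0, 0, 0]
    - [0, 0, 0, 0, 0, 0]
    - [0, 0, 0, 0, 0, 0]

```text
t: 14.53
eef_pos: [0.4715, 0.3579, 0.3966]
ee_rot: [3.142, 0.0, 0.162]
force: [0.1, 0.5, -0.0]
width: 0.0874
```

```bash
python3 - <<'E'
from h import *
st=arm.get_state(); w=save("wrist","w1.png"); t=save("top","t1.png")
print(st["eef_pos"],st["ee_rot"],st["q"].round(2))
for th in["knob_grip"]:
    for r in arm.spot_point(th,"wrist"): print(r, px2w("wrist",r["xy"],.104,st))
cv2.imwrite('pics/v1.png',np.hstack([w[:,:,::-1][:, 0:400],t[:,:,::-1][60:,110:]][0:1]))
E
```

```text
[0.47151504 0.35791807 0.3965751 ] [3.14158635e+00 1.83323207e-05 1.61966554e-01] [ 0.98  0.23 -0.19 -0.   -1.15  0.75]
{'xy': [245.4, 184.7], 'score': 0.66} [0.47309259 0.37114777 0.104     ]
```

View pics/w1.png

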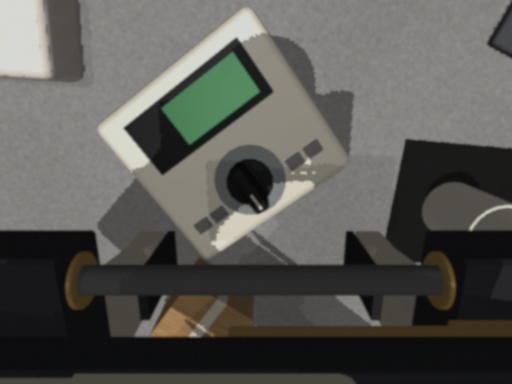

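View pics/t1.png

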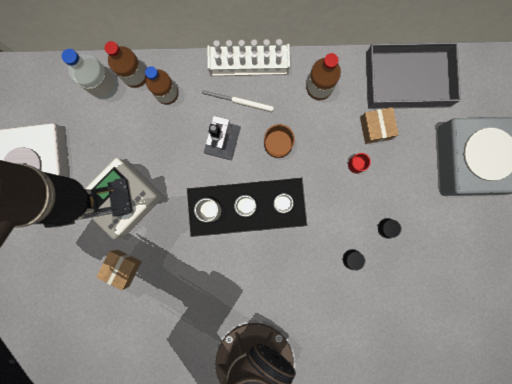

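```bash
python3 - <<'E'
import cv2
w=cv2.imread('pics/w1.png')
cv2.imwrite('pics/k1.png',cv2.resize(w[135:235,200:300],(600,600),interpolation=cv2.INTER_CUBIC)*1)
E
```

```text
(no output)
```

View pics/k1.png

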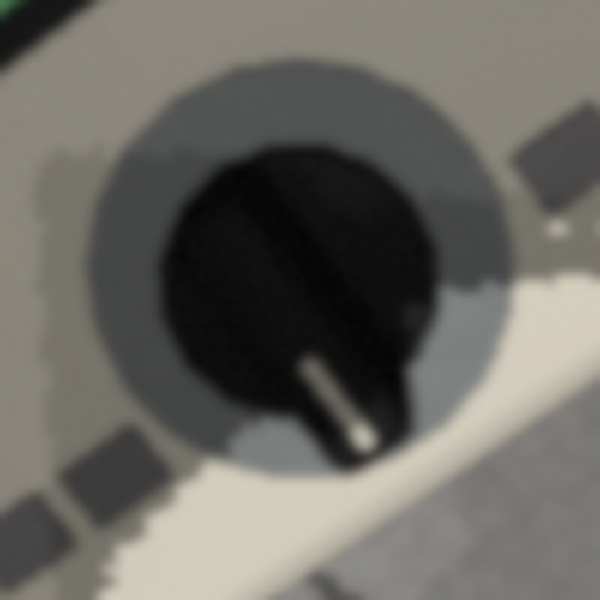

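```bash
python3 - <<'E'
from h import *
st=arm.get_state()
f=lambda u,v,z:px2w("wrist",(200+u/6-.5+.08,135+v/6-.5+.08),z,st)
c=f(300,280,.082);print("disc",c, "ring",f(300,268,.070))
top=w2px("wrist",np.r_[c[:2],.112],st);print("top centre tile",(top-[200,135])*6)
for a,b in [((305,360),(370,440)),]:
    A=f(*a,.112);B=f(*b,.112);d=B-A;print("pointer",A,B,np.degrees(np.arctan2(d[1],d[0])),"from c",(B-c)[:2],np.degrees(np.arctan2(*(B-c)[1::-1])),(A-c)[:2])
print(w2px("wrist",[.4730,.3711,.112],st))
E
```

```text
disc [0.47163681 0.36708116 0.082     ] ring [0.47063745 0.36731149 0.07      ]
top centre tile [290.67236422 328.55245102]
pointer [0.46776802 0.36483104 0.112     ] [0.45762612 0.35400534 0.112     ] -133.13212764754053 from c [-0.01401069 -0.01307581] -136.97675390910203 [-0.00386879 -0.00225011]
[243.91132731 187.45265547]
```

Request:
move_arm:
  deltas:
    - [0, 4, 0, 0, 0, 6.5]
    - [0, 5, 0, 0, 0, 6.5]
    - [0, 0, 0, 0, 0, 6.5]
    - [0, 0, 0, 0, 0, 6.5]
    - [0, 0, 0, 0, 0, 6.5]

```text
t: 15.1
eef_pos: [0.472, 0.3659, 0.3969]
ee_rot: [-3.141, -0.001, 0.733]
force: [-1.1, 0.1, 0.1]
width: 0.0874
```

Request:
move_arm:
  deltas:
    - [0, 0, -30, 0, 0, 6.5]
    - [0, 0, -35, 0, 0, 0]
    - [0, 0, -35, 0, 0, 0]
    - [0, 0, -25, 0, 0, 0]
    - [0, 0, -6, 0, 0, 0]

```text
t: 15.52
eef_pos: [0.4709, 0.3647, 0.2614]
ee_rot: [-3.142, 0.006, 0.84]
force: [0.0, -1.9, -0.2]
width: 0.0875
```

Request:
move_arm:
  deltas:
    - [0, 0, 0, 0, 0, 0]
    - [0, 0, 0, 0, 0, 0]
    - [0, 0, 0, 0, 0, 0]
    - [0, 0, 0, 0, 0, 0]
    - [0, 0, 0, 0, 0, 0]

```text
t: 15.93
eef_pos: [0.472, 0.3674, 0.2671]
ee_rot: [-3.141, -0.003, 0.842]
force: [0.1, -0.4, -0.3]
width: 0.0879
```

Request:
move_arm:
  deltas:
    - [0, 0, 0, 0, 0, 0]
    - [0, 0, 0, 0, 0, 0]
    - [0, 0, 0, 0, 0, 0]
    - [0, 0, 0, 0, 0, 0]
    - [0, 0, 0, 0, 0, 0]
  claw: 255
  squeeze: 30

```text
t: 16.35
eef_pos: [0.4717, 0.3671, 0.2654]
ee_rot: [3.142, 0.0, 0.842]
force: [-0.3, -0.8, -0.3]
width: 0.0599
```

Request:
move_arm:
  deltas:
    - [0, 0, 0, 0, 0, 0]
    - [0, 0, 0, 0, 0, 0]
    - [0, 0, 0, 0, 0, 0]
    - [0, 0, 0, 0, 0, 0]
    - [0, 0, 0, 0, 0, 0]

```text
t: 16.77
eef_pos: [0.4717, 0.3671, 0.2653]
ee_rot: [3.142, 0.0, 0.842]
force: [-0.0, 0.2, -0.1]
width: 0.0264
```

Request:
move_arm:
  deltas:
    - [0, 0, 0, 0, 0, 0]
    - [0, 0, 0, 0, 0, 0]
    - [0, 0, 0, 0, 0, 0]
    - [0, 0, 0, 0, 0, 0]
    - [0, 0, 0, 0, 0, 0]

```text
t: 17.18
eef_pos: [0.4712, 0.3675, 0.2654]
ee_rot: [-3.14, -0.0, 0.841]
force: [-5.4, 2.6, 1.2]
width: 0.0146
```

Request:
move_arm:
  deltas:
    - [0, 0, 0, 0, 0, -7]
    - [0, 0, 0, 0, 0, -7]
    - [0, 0, 0, 0, 0, -7]
    - [0, 0, 0, 0, 0, -7]
    - [0, 0, 0, 0, 0, -7]

```text
t: 17.6
eef_pos: [0.471, 0.3675, 0.2654]
ee_rot: [-3.141, 0.001, 0.226]
force: [-4.2, 3.0, 0.9]
width: 0.014
```

Request:
move_arm:
  deltas:
    - [0, 0, 0, 0, 0, -7]
    - [0, 0, 0, 0, 0, -7]
    - [0, 0, 0, 0, 0, -7]
    - [0, 0, 0, 0, 0, -7]
    - [0, 0, 0, 0, 0, -4]

```text
t: 18.02
eef_pos: [0.471, 0.3676, 0.2654]
ee_rot: [-3.141, 0.001, -0.334]
force: [-5.0, 2.4, 1.2]
width: 0.014
```

```bash
python3 - <<'E'
from h import *
s=arm.get_state();print(s["moment"],s["force"],s["width"],s["ee_rot"])
E
```

```text
[1.01404077 1.87813988 0.13307927] [-4.99137356  2.44331202  1.16022607] 0.014009365664097734 [-3.14107368e+00  9.65578410e-04 -3.33555244e-01]
```

Request:
move_arm:
  deltas:
    - [0, 0, 0, 0, 0, -3]
    - [0, 0, 0, 0, 0, 0]
    - [0, 0, 0, 0, 0, 0]
    - [0, 0, 0, 0, 0, 0]
    - [0, 0, 0, 0, 0, 0]

```text
t: 18.43
eef_pos: [0.471, 0.3676, 0.2654]
ee_rot: [-3.141, 0.001, -0.379]
force: [-5.3, 2.7, 2.1]
width: 0.0142
```

```bash
python3 - <<'E'
from h import *
s=arm.get_state();print(s["moment"],s["force"],s["width"],s["ee_rot"])
E
```

```text
[1.03431284 1.87623059 0.06556357] [-5.30800371  2.73096136  2.11268224] 0.014231912230065622 [-3.14108869e+00  1.00833711e-03 -3.79190714e-01]
```

Request:
move_arm:
  deltas:
    - [0, 0, 0, 0, 0, 0]
    - [0, 0, 0, 0, 0, 0]
    - [0, 0, 0, 0, 0, 0]
    - [0, 0, 0, 0, 0, 0]
    - [0, 0, 0, 0, 0, 0]
  claw: 0
  squeeze: 15

```text
t: 18.85
eef_pos: [0.4716, 0.3669, 0.2652]
ee_rot: [3.141, 0.0, -0.38]
force: [-1.9, 1.5, -0.4]
width: 0.0415
```

Request:
move_arm:
  deltas:
    - [0, 0, 0, 0, 0, 0]
    - [0, 0, 30, 0, 0, 0]
    - [0, 0, 35, 0, 0, 0]
    - [0, 0, 35, 0, 0, 0]
    - [0, 0, 33, 0, 0, 0]

```text
t: 19.27
eef_pos: [0.4719, 0.3665, 0.4002]
ee_rot: [3.141, -0.001, -0.38]
force: [0.1, 1.7, -0.3]
width: 0.0752
```

```bash
python3 - <<'E'
from h import *
s=arm.get_state();print(s["moment"],s["force"],s["width"],s["ee_rot"],s["eef_pos"])
w=save("wrist","w2.png")
E
```

```text
[ 0.10854192 -0.07147394 -0.06835332] [ 0.11217136  1.65587471 -0.30241175] 0.0751761299916335 [ 3.14118889e+00 -7.08316971e-04 -3.79838175e-01] [0.47190357 0.36654848 0.40024005]
```

View pics/w2.png

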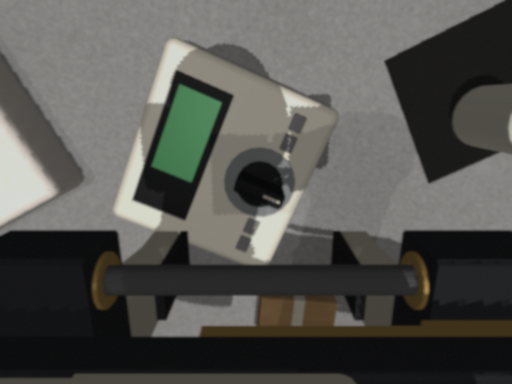

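Knob is back at rest (pointer at (270,198), towards the meter's edge as before). Now the probe.

Request:
move_arm:
  deltas:
    - [21, -31, 5, 0, 0, 0]
    - [21, -31, 5, 0, 0, 0]
    - [21, -31, 5, 0, 0, 0]
    - [21, -31, 5, 0, 0, 0]
    - [21, -31, 0, 0, 0, 0]

```text
t: 19.73
eef_pos: [0.5777, 0.2103, 0.4195]
ee_rot: [-3.141, -0.002, -0.379]
force: [0.2, 0.8, 1.2]
width: 0.0878
```

Request:
move_arm:
  deltas:
    - [21, -31, 0, 0, 0, 0]
    - [21, -31, 0, 0, 0, 0]
    - [21, -31, 0, 0, 0, 0]
    - [20, -29, 0, 0, 0, 0]
    - [0, 0, 0, 0, 0, 0]

```text
t: 20.15
eef_pos: [0.6622, 0.0849, 0.4173]
ee_rot: [3.139, -0.0, -0.384]
force: [0.3, 1.4, 0.0]
width: 0.0878
```

Request:
move_arm:
  deltas:
    - [0, 0, 0, 0, 0, 0]
    - [0, 0, 0, 0, 0, 0]
    - [0, 0, 0, 0, 0, 0]
    - [0, 0, 0, 0, 0, 0]
    - [0, 0, 0, 0, 0, 0]

```text
t: 20.57
eef_pos: [0.6592, 0.091, 0.4187]
ee_rot: [-3.141, -0.0, -0.378]
force: [0.2, 0.2, -0.4]
width: 0.0881
```

```bash
python3 - <<'E'
from h import *
st=arm.get_state();print(st["ee_rot"],st["eef_pos"])
w=save("wrist","w3.png")
for th,z in(("probe_head",.158),("stand_seat",.12),("probe_collar",.12)):
    for r in arm.spot_point(th,"wrist"): print(th,r, px2w("wrist",r["xy"],z,st))
u,v=w2px("wrist",[.662,.092,.188],st).astype(int);print(u,v)
u0=max(u-75,0);v0=max(v-75,0)
print(u0,v0);cv2.imwrite('pics/p1.png',cv2.resize(w[v0:v0+150,u0:u0+150,::-1],(600,600),interpolation=cv2.INTER_CUBIC))
E
```

```text
[-3.14126311e+00 -3.20986220e-04 -3.78074924e-01] [0.65924871 0.09104204 0.41870721]
probe_head {'xy': [253.7, 190.0], 'score': 0.61} [0.66814453 0.09247468 0.158     ]
256 209
181 134
```

View pics/p1.png

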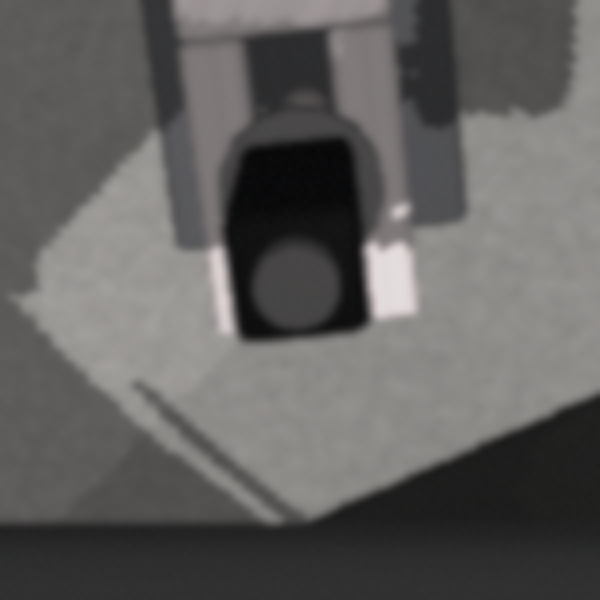

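```bash
python3 - <<'E'
from h import *
st=arm.get_state()
f=lambda u,v,z:px2w("wrist",(181+u/4-.4,134+v/4-.4),z,st)
a=np.radians(-16.4);ex=np.array([np.cos(a),np.sin(a),0]);ey=np.array([-ex[1],ex[0],0])
print("front mid+12",f(305,334,.188)+.012*ex, "disc",f(296,285,.188),f(296,285,.195))
L=f(240,340,.188);Rr=f(370,328,.188);print(np.linalg.norm(L-Rr),np.degrees(np.arctan2(*(Rr-L)[1::-1])))
for nm,p,w in(("right prong end outer",(417,314),-.023),("right inner",(370,320),-.009),("left outer",(224,335),.023)):
    print(nm,f(*p,.12)+.033*ex-w*ey)
A=f(183,40,.12);B=f(222,335,.12);print(np.degrees(np.arctan2(*(A-B)[1::-1])))
A=f(388,40,.12);B=f(417,314,.12);print(np.degrees(np.arctan2(*(A-B)[1::-1])))
E
```

```text
front mid+12 [0.66876243 0.09018895 0.188     ] disc [0.66590565 0.09172801 0.188     ] [0.66794653 0.09078021 0.195     ]
0.022162866557039383 -106.12820670746973
right prong end outer [0.66792512 0.09112301 0.12      ]
right inner [0.66653455 0.0879544  0.12      ]
left outer [0.66630242 0.08897392 0.12      ]
-15.760934876667454
-14.839051619637736
```

Request:
move_arm:
  deltas:
    - [8, -0.7, 0, 0, 0, 5.5]
    - [0, 0, -25, 0, 0, 0]
    - [0, 0, -30, 0, 0, 0]
    - [0, 0, -30, 0, 0, 0]
    - [0, 0, -15, 0, 0, 0]

```text
t: 21.18
eef_pos: [0.6665, 0.0893, 0.3146]
ee_rot: [3.14, 0.004, -0.284]
force: [-0.6, -0.2, -0.8]
width: 0.0877
```

Request:
move_arm:
  deltas:
    - [0, 0, 0, 0, 0, 0]
    - [0, 0, 0, 0, 0, 0]
    - [0, 0, 0, 0, 0, 0]
    - [0, 0, 0, 0, 0, 0]
    - [0, 0, 0, 0, 0, 0]
  claw: 255
  squeeze: 20

```text
t: 21.6
eef_pos: [0.6681, 0.0895, 0.3202]
ee_rot: [-3.14, -0.002, -0.283]
force: [0.3, -0.2, 0.3]
width: 0.0599
```

Request:
move_arm:
  deltas:
    - [0, 0, 0, 0, 0, 0]
    - [0, 0, 0, 0, 0, 0]
    - [0, 0, 0, 0, 0, 0]
    - [0, 0, 0, 0, 0, 0]
    - [0, 0, 0, 0, 0, 0]

```text
t: 22.02
eef_pos: [0.6677, 0.0894, 0.3185]
ee_rot: [-3.141, -0.0, -0.284]
force: [-1.0, 1.5, 0.4]
width: 0.0265
```

Request:
move_arm:
  deltas:
    - [0, 0, 0, 0, 0, 0]
    - [0, 0, 0, 0, 0, 0]
    - [0, 0, 0, 0, 0, 0]
    - [0, 0, 0, 0, 0, 0]
    - [0, 0, 0, 0, 0, 0]

```text
t: 22.43
eef_pos: [0.6677, 0.0894, 0.3184]
ee_rot: [-3.141, -0.0, -0.283]
force: [0.2, 1.4, 1.3]
width: 0.0239
```

Request:
move_arm:
  deltas:
    - [0, 0, 10, 0, 0, 0]
    - [0, 0, 25, 0, 0, 0]
    - [0, 0, 25, 0, 0, 0]
    - [0, 0, 30, 0, 0, 0]
    - [0, 0, 30, 0, 0, 0]

```text
t: 22.85
eef_pos: [0.6673, 0.0892, 0.4398]
ee_rot: [3.141, 0.001, -0.284]
force: [1.1, 0.3, -1.2]
width: 0.0243
```

```bash
python3 - <<'E'
from h import *
s=save("scene","s2.png");t=save("top","t2.png")
st=arm.get_state();print(st["eef_pos"],st["width"])
cv2.imwrite('pics/v2.png',np.hstack([cv2.resize(s[160:290,170:350,::-1],(480,347)),cv2.resize(t[150:260,170:320,::-1],(473,347))])[:, :800*2] if False else np.vstack([cv2.resize(s[170:290,170:370,::-1],(500,300),interpolation=cv2.INTER_CUBIC),cv2.resize(t[160:256,165:325,::-1],(500,300),interpolation=cv2.INTER_CUBIC)]))
E
```

```text
[0.66846913 0.08916862 0.44536284] 0.0239995871444298
```

View pics/v2.png

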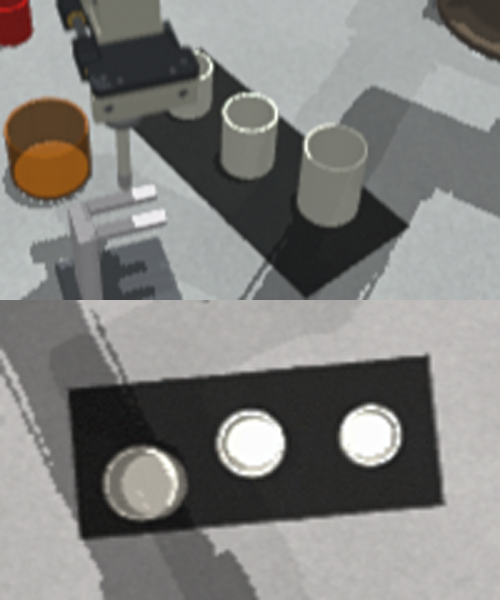

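```bash
python3 - <<'E'
from h import *
a=np.arctan2(.0745,.997);C=np.array([.468,.0158])
for n,z,p in(("b4",.091,(210.8,218.6)),("b3",.077,(245,205.5)),("b2",.063,(283.1,202.9))):
    w=px2w("top",p,z);d=w[:2]-C
    print(n,w.round(4),"mat", d[0]*np.cos(a)+d[1]*np.sin(a), -d[0]*np.sin(a)+d[1]*np.cos(a))
E
```

```text
b4 [0.4327 0.113  0.091 ] mat -0.027967664207172758 0.09956389326430658
b3 [0.4686 0.0161 0.077 ] mat 0.0005807531160155492 0.0002842838764408176
b2 [ 0.4746 -0.0945  0.063 ] mat -0.0016319730535339265 -0.1104651830696547
```

Request:
move_arm:
  deltas:
    - [-24, -23, 0, 0, 0, 0]
    - [-24, -23, 0, 0, 0, 0]
    - [-24, -23, 0, 0, 0, 0]
    - [-24, -23, 0, 0, 0, 0]
    - [-24, -23, 0, 0, 0, 0]

```text
t: 23.37
eef_pos: [0.5461, -0.0266, 0.4384]
ee_rot: [3.141, 0.0, -0.283]
force: [0.1, -0.7, -0.4]
width: 0.0235
```

Request:
move_arm:
  deltas:
    - [-24, -23, 0, 0, 0, 0]
    - [-24, -23, 0, 0, 0, 0]
    - [-24, -23, 0, 0, 0, 0]
    - [0, 0, 0, 0, 0, 0]
    - [0, 0, 0, 0, 0, 0]

```text
t: 23.78
eef_pos: [0.4742, -0.0958, 0.4392]
ee_rot: [-3.141, -0.001, -0.285]
force: [1.1, -0.5, -0.3]
width: 0.0241
```

Request:
move_arm:
  deltas:
    - [0, 0, 0, 0, 0, 0]
    - [0, 0, 0, 0, 0, 0]
    - [0, 0, 0, 0, 0, 0]
    - [0, 0, 0, 0, 0, 0]
    - [0, 0, 0, 0, 0, 0]

```text
t: 24.2
eef_pos: [0.4761, -0.0942, 0.438]
ee_rot: [3.141, 0.001, -0.283]
force: [-0.3, -0.6, -2.2]
width: 0.0239
```

Request:
move_arm:
  deltas:
    - [0, 0, -30, 0, 0, 0]
    - [0, 0, -30, 0, 0, 0]
    - [0, 0, -30, 0, 0, 0]
    - [0, 0, -20, 0, 0, 0]
    - [0, 0, -6, 0, 0, 0]

```text
t: 24.62
eef_pos: [0.4747, -0.0945, 0.319]
ee_rot: [3.14, 0.005, -0.284]
force: [-0.4, 0.1, -1.1]
width: 0.0237
```

Request:
move_arm:
  deltas:
    - [0, 0, 0, 0, 0, 0]
    - [0, 0, 0, 0, 0, 0]
    - [0, 0, 0, 0, 0, 0]
    - [0, 0, 0, 0, 0, 0]
    - [0, 0, 0, 0, 0, 0]

```text
t: 25.03
eef_pos: [0.4761, -0.0946, 0.3236]
ee_rot: [-3.141, -0.002, -0.283]
force: [-0.0, 0.8, -1.5]
width: 0.024
```

```bash
python3 - <<'E'
from h import *
s=save("scene","s3.png");t=save("top","t3.png")
cv2.imwrite('pics/v3.png',np.vstack([cv2.resize(s[130:280,150:350,::-1],(500,375),interpolation=cv2.INTER_CUBIC),cv2.resize(t[160:231,190:325,::-1],(500,225),interpolation=cv2.INTER_CUBIC)]))
E
```

```text
(no output)
```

View pics/v3.png

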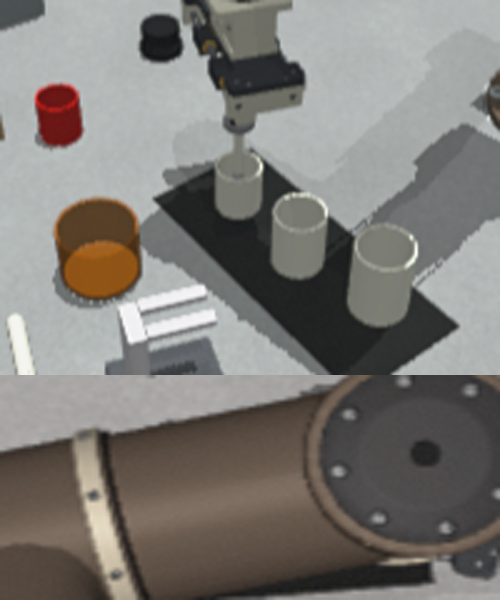

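Request:
move_arm:
  deltas:
    - [0, 0, 30, 0, 0, 0]
    - [0, 0, 35, 0, 0, 0]
    - [0, 0, 35, 0, 0, 0]
    - [0, 0, 16, 0, 0, 0]
    - [-2, 28, 0, 0, 0, 0]

```text
t: 25.55
eef_pos: [0.4747, -0.0685, 0.4433]
ee_rot: [-3.14, -0.007, -0.286]
force: [0.9, 0.2, -1.4]
width: 0.0239
```

Request:
move_arm:
  deltas:
    - [-3, 35, 0, 0, 0, 0]
    - [-2, 30, 0, 0, 0, 0]
    - [0, 18, 0, 0, 0, 0]
    - [0, 0, 0, 0, 0, 0]
    - [0, 0, 0, 0, 0, 0]

```text
t: 25.97
eef_pos: [0.4685, 0.0172, 0.4387]
ee_rot: [-3.141, -0.0, -0.281]
force: [-0.3, 0.1, -1.2]
width: 0.0239
```

Request:
move_arm:
  deltas:
    - [0, 0, 0, 0, 0, 0]
    - [0, 0, -30, 0, 0, 0]
    - [0, 0, -30, 0, 0, 0]
    - [0, 0, -30, 0, 0, 0]
    - [0, 0, -20, 0, 0, 0]

```text
t: 26.38
eef_pos: [0.4678, 0.0151, 0.326]
ee_rot: [3.141, 0.002, -0.285]
force: [0.4, -0.7, -0.6]
width: 0.0238
```

Request:
move_arm:
  deltas:
    - [0, 0, 0, 0, 0, 0]
    - [0, 0, 0, 0, 0, 0]
    - [0, 0, 0, 0, 0, 0]
    - [0, 0, 0, 0, 0, 0]
    - [0, 0, 0, 0, 0, 0]

```text
t: 26.8
eef_pos: [0.4692, 0.0164, 0.3299]
ee_rot: [-3.14, -0.002, -0.284]
force: [0.4, -0.3, -0.7]
width: 0.0241
```

```bash
python3 - <<'E'
from h import *
s=save("scene","s4.png")
cv2.imwrite('pics/v4.png',cv2.resize(s[130:290,150:350,::-1],(500,400),interpolation=cv2.INTER_CUBIC))
E
```

```text
(no output)
```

View pics/v4.png

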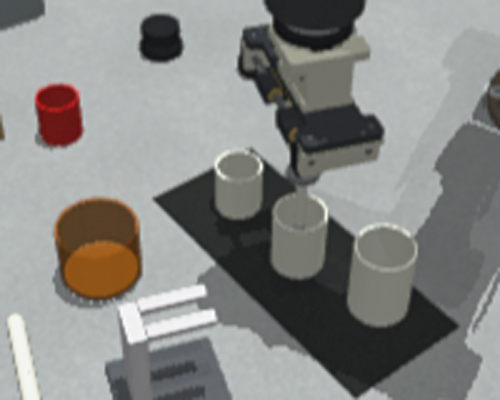

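Request:
move_arm:
  deltas:
    - [0, 0, 30, 0, 0, 0]
    - [0, 0, 35, 0, 0, 0]
    - [0, 0, 35, 0, 0, 0]
    - [0, 0, 10, 0, 0, 0]
    - [-9, 24, 0, 0, 0, 0]

```text
t: 27.27
eef_pos: [0.461, 0.0391, 0.4426]
ee_rot: [-3.138, -0.006, -0.285]
force: [0.2, 1.8, -1.8]
width: 0.0237
```

Request:
move_arm:
  deltas:
    - [-11, 29, 0, 0, 0, 0]
    - [-10, 29, 0, 0, 0, 0]
    - [-6, 15, 0, 0, 0, 0]
    - [0, 0, 0, 0, 0, 0]
    - [0, 0, 0, 0, 0, 0]

```text
t: 27.68
eef_pos: [0.4323, 0.1141, 0.4389]
ee_rot: [-3.141, -0.001, -0.281]
force: [-0.1, 0.8, -1.0]
width: 0.0239
```

```bash
python3 - <<'E'
from h import *
print(px2w("scene",(303.7,228.9),.091),arm.get_state()["eef_pos"])
E
```

```text
[0.43483575 0.11927238 0.091     ] [0.4323112  0.11405526 0.43887585]
```

Request:
move_arm:
  deltas:
    - [1, 2, 0, 0, 0, 0]
    - [0, 0, -30, 0, 0, 0]
    - [0, 0, -30, 0, 0, 0]
    - [0, 0, -30, 0, 0, 0]
    - [0, 0, -13, 0, 0, 0]

```text
t: 28.1
eef_pos: [0.4329, 0.114, 0.332]
ee_rot: [3.139, 0.003, -0.286]
force: [-0.4, -0.7, -1.5]
width: 0.0238
```

Request:
move_arm:
  deltas:
    - [0, 0, 0, 0, 0, 0]
    - [0, 0, 0, 0, 0, 0]
    - [0, 0, 0, 0, 0, 0]
    - [0, 0, 0, 0, 0, 0]
    - [0, 0, 0, 0, 0, 0]

```text
t: 28.52
eef_pos: [0.4341, 0.1155, 0.3366]
ee_rot: [-3.14, -0.001, -0.284]
force: [-0.1, 1.4, -2.2]
width: 0.0238
```

```bash
python3 - <<'E'
from h import *
s=save("scene","s5.png")
cv2.imwrite('pics/v5.png',cv2.resize(s[130:290,150:350,::-1],(500,400),interpolation=cv2.INTER_CUBIC))
E
```

```text
(no output)
```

View pics/v5.png

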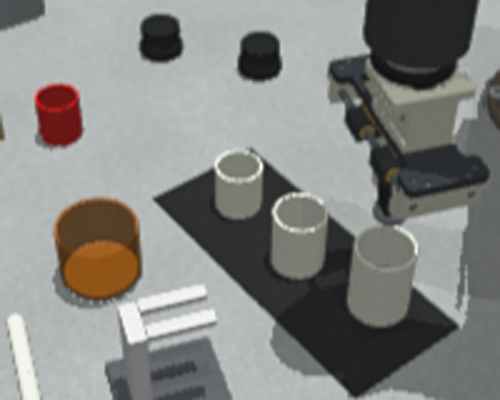

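Request:
move_arm:
  deltas:
    - [0, 0, 30, 0, 0, 0]
    - [0, 0, 35, 0, 0, 0]
    - [0, 0, 35, 0, 0, 0]
    - [0, 0, 3, 0, 0, 0]
    - [21, -20, 0, 0, 0, 0]

```text
t: 28.98
eef_pos: [0.4536, 0.0969, 0.4422]
ee_rot: [-3.135, -0.005, -0.28]
force: [1.1, -0.8, -2.7]
width: 0.0238
```

Request:
move_arm:
  deltas:
    - [27, -25, 0, 0, 0, 0]
    - [27, -25, 0, 0, 0, 0]
    - [27, -25, 0, 0, 0, 0]
    - [27, -25, 0, 0, 0, 0]
    - [27, -25, 0, 0, 0, 0]

```text
t: 29.4
eef_pos: [0.5908, -0.0311, 0.4388]
ee_rot: [-3.141, -0.001, -0.283]
force: [0.8, 2.3, -1.3]
width: 0.0238
```

Request:
move_arm:
  deltas:
    - [27, -25, 0, 0, 0, 0]
    - [20, -20, 0, 0, 0, 0]
    - [14, -12, 0, 0, 0, 0]
    - [0, 0, 0, 0, 0, 0]
    - [0, 0, 0, 0, 0, 0]

```text
t: 29.82
eef_pos: [0.6511, -0.0874, 0.4376]
ee_rot: [3.141, 0.001, -0.285]
force: [0.1, 0.3, -1.8]
width: 0.0237
```

Request:
move_arm:
  deltas:
    - [0, 0, 0, 0, 0, 0]
    - [0, 0, -30, 0, 0, 0]
    - [0, 0, -30, 0, 0, 0]
    - [0, 0, -30, 0, 0, 0]
    - [0, 0, -12, 0, 0, 0]

```text
t: 30.23
eef_pos: [0.6487, -0.0856, 0.333]
ee_rot: [3.141, 0.004, -0.283]
force: [-1.5, -0.7, -2.2]
width: 0.0239
```

Request:
move_arm:
  deltas:
    - [0, 0, 0, 0, 0, 0]
    - [0, 0, 0, 0, 0, 0]
    - [0, 0, 0, 0, 0, 0]
    - [0, 0, 0, 0, 0, 0]
    - [0, 0, 0, 0, 0, 0]

```text
t: 30.65
eef_pos: [0.6511, -0.0865, 0.3383]
ee_rot: [-3.141, -0.003, -0.283]
force: [-0.3, -0.1, -0.1]
width: 0.0238
```

Request:
move_arm:
  deltas:
    - [0, 0, 30, 0, 0, 0]
    - [0, 0, 35, 0, 0, 0]
    - [0, 0, 35, 0, 0, 0]
    - [0, 0, 4, 0, 0, 0]
    - [2, 20, 0, 0, 0, 0]

```text
t: 31.07
eef_pos: [0.6528, -0.0687, 0.4454]
ee_rot: [-3.139, -0.007, -0.286]
force: [0.4, 0.2, -1.9]
width: 0.0241
```

Request:
move_arm:
  deltas:
    - [3, 35, 0, 0, 0, 0]
    - [4, 40, 0, 0, 0, 0]
    - [4, 40, 0, 0, 0, 0]
    - [3, 28, 0, 0, 0, 0]
    - [1, 13, 0, 0, 0, 0]

```text
t: 31.48
eef_pos: [0.6678, 0.0928, 0.441]
ee_rot: [-3.14, -0.001, -0.281]
force: [0.5, -0.4, 0.1]
width: 0.0238
```

Request:
move_arm:
  deltas:
    - [0, 0, 0, 0, 0, 0]
    - [0, 0, 0, 0, 0, 0]
    - [0, 0, 0, 0, 0, 0]
    - [0, 0, 0, 0, 0, 0]
    - [0, 0, 0, 0, 0, 0]

```text
t: 31.9
eef_pos: [0.6677, 0.0881, 0.4406]
ee_rot: [-3.141, -0.0, -0.285]
force: [-0.1, -0.9, -1.5]
width: 0.0238
```

```bash
python3 - <<'E'
from h import *
st=arm.get_state();print(st["eef_pos"],st["ee_rot"])
w=save("wrist","w6.png");s=save("scene","s6.png")
cv2.imwrite('pics/v6.png',np.hstack([cv2.resize(s[190:310,170:270,::-1],(350,420),interpolation=cv2.INTER_CUBIC),cv2.resize(w[60:300,150:380,::-1],(402,420))]))
E
```

```text
[0.66765122 0.08811233 0.44064958] [-3.14149020e+00 -2.86661746e-04 -2.85004708e-01]
```

View pics/v6.png

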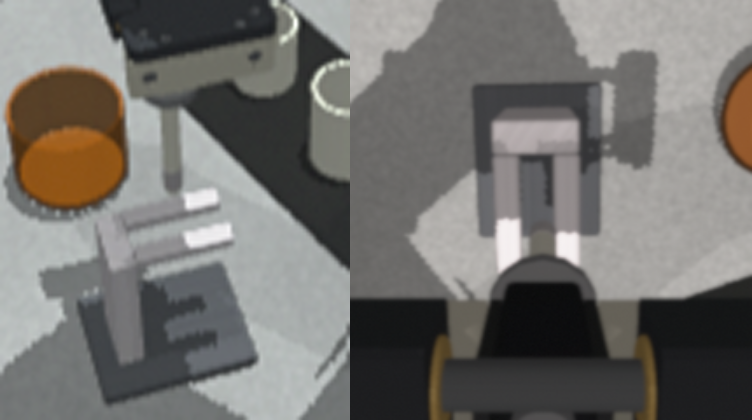

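Request:
move_arm:
  deltas:
    - [0, 1.4, 0, 0, 0, 0]
    - [0, 0, -5, 0, 0, 0]
    - [0, 0, -8, 0, 0, 0]
    - [0, 0, -8, 0, 0, 0]
    - [0, 0, -5, 0, 0, 0]

```text
t: 32.42
eef_pos: [0.6674, 0.0908, 0.4124]
ee_rot: [3.141, 0.002, -0.284]
force: [-0.7, 0.8, -0.4]
width: 0.0237
```

Request:
move_arm:
  deltas:
    - [0, 0, -3, 0, 0, 0]
    - [0, 0, -3, 0, 0, 0]
    - [0, 0, -3, 0, 0, 0]
    - [0, 0, 0, 0, 0, 0]
    - [0, 0, 0, 0, 0, 0]

```text
t: 32.83
eef_pos: [0.6677, 0.0908, 0.4054]
ee_rot: [3.142, -0.0, -0.283]
force: [0.6, -0.0, -0.6]
width: 0.024
```

```bash
python3 - <<'E'
from h import *
st=arm.get_state();print(st["eef_pos"],st["ee_rot"],st["force"],st["moment"])
w=save("wrist","w7.png");s=save("scene","s7.png")
cv2.imwrite('pics/v7.png',np.hstack([cv2.resize(s[220:280,185:245,::-1],(400,400),interpolation=cv2.INTER_CUBIC),cv2.resize(w[110:230,200:320,::-1],(400,400))]))
E
```

```text
[0.66772852 0.0908307  0.40537238] [ 3.14152144e+00 -5.45775682e-05 -2.83448029e-01] [ 0.58250768 -0.04840288 -0.63548354] [-0.02707431 -0.05058486  0.02107628]
```

View pics/v7.png

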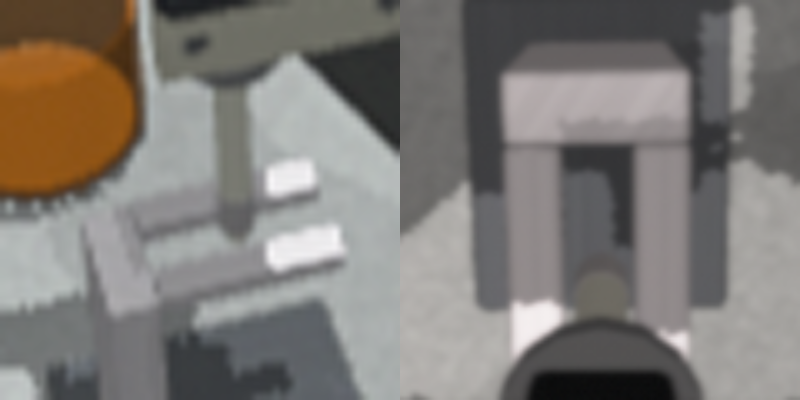

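Request:
move_arm:
  deltas:
    - [0, -0.5, -18, 0, 0, 0]
    - [0, 0, -20, 0, 0, 0]
    - [0, 0, -20, 0, 0, 0]
    - [0, 0, -16, 0, 0, 0]
    - [0, 0, -8, 0, 0, 0]

```text
t: 33.35
eef_pos: [0.6672, 0.0902, 0.3213]
ee_rot: [3.14, 0.002, -0.284]
force: [-0.5, -0.6, -2.3]
width: 0.0239
```

Request:
move_arm:
  deltas:
    - [0, 0, -3, 0, 0, 0]
    - [0, 0, -1, 0, 0, 0]
    - [0, 0, 0, 0, 0, 0]
    - [0, 0, 0, 0, 0, 0]
    - [0, 0, 0, 0, 0, 0]

```text
t: 33.77
eef_pos: [0.668, 0.0904, 0.3206]
ee_rot: [-3.141, -0.002, -0.283]
force: [0.6, 0.4, -1.8]
width: 0.0238
```

Request:
move_arm:
  deltas:
    - [0, 0, -1.5, 0, 0, 0]
    - [0, 0, 0, 0, 0, 0]
    - [0, 0, 0, 0, 0, 0]
    - [0, 0, 0, 0, 0, 0]
    - [0, 0, 0, 0, 0, 0]

```text
t: 34.18
eef_pos: [0.6679, 0.0904, 0.3184]
ee_rot: [-3.141, -0.001, -0.283]
force: [0.5, 0.5, 1.9]
width: 0.0239
```

Request:
move_arm:
  deltas:
    - [0, 0, 0, 0, 0, 0]
    - [0, 0, 0, 0, 0, 0]
    - [0, 0, 0, 0, 0, 0]
    - [0, 0, 0, 0, 0, 0]
    - [0, 0, 0, 0, 0, 0]
  claw: 0

```text
t: 34.6
eef_pos: [0.6677, 0.0902, 0.3177]
ee_rot: [3.141, 0.0, -0.284]
force: [0.2, -0.6, 0.5]
width: 0.0518
```

Request:
move_arm:
  deltas:
    - [0, 0, 0, 0, 0, 0]
    - [0, 0, 0, 0, 0, 0]
    - [0, 0, 25, 0, 0, 0]
    - [0, 0, 35, 0, 0, 0]
    - [0, 0, 35, 0, 0, 0]

```text
t: 35.02
eef_pos: [0.6675, 0.0902, 0.413]
ee_rot: [3.14, 0.002, -0.284]
force: [1.0, -0.1, 0.4]
width: 0.0843
```

Request:
move_arm:
  deltas:
    - [0, 35, 5, 0, 0, 0]
    - [0, 40, 0, 0, 0, 0]
    - [0, 40, 0, 0, 0, 0]
    - [0, 35, 0, 0, 0, 0]
    - [0, 0, 0, 0, 0, 0]

```text
t: 35.43
eef_pos: [0.6673, 0.2459, 0.4171]
ee_rot: [-3.141, 0.0, -0.279]
force: [-0.3, -0.3, -0.7]
width: 0.0876
```

```bash
python3 - <<'E'
from h import *
st=arm.get_state();print(st["eef_pos"],st["force"],st["width"])
s=save("scene","s8.png");t=save("top","t8.png")
cv2.imwrite('pics/v8.png',np.hstack([cv2.resize(s[120:380,140:440,::-1],(450,390),interpolation=cv2.INTER_CUBIC),cv2.resize(t[100:260,150:290,::-1],(341,390))]))
for th,z in(("stand_seat",.12),("probe_collar",.12),("probe_head",.158)):
  for c in("scene","top"): print(th,c,[px2w(c,r["xy"],z).round(4) for r in arm.spot_point(th,c)][:1])
E
```

```text
[0.66727681 0.24592004 0.41707471] [-0.25078794 -0.25580546 -0.71942162] 0.08761125476031388
stand_seat scene [array([0.6687, 0.091 , 0.12  ])]
stand_seat top [array([0.6659, 0.0947, 0.12  ])]
probe_collar scene [array([0.6759, 0.0973, 0.12  ])]
probe_collar top [array([ 0.3121, -0.271 ,  0.12  ])]
probe_head scene [array([0.6832, 0.1233, 0.158 ])]
probe_head top [array([ 0.6315, -0.0809,  0.158 ])]
```

View pics/v8.png

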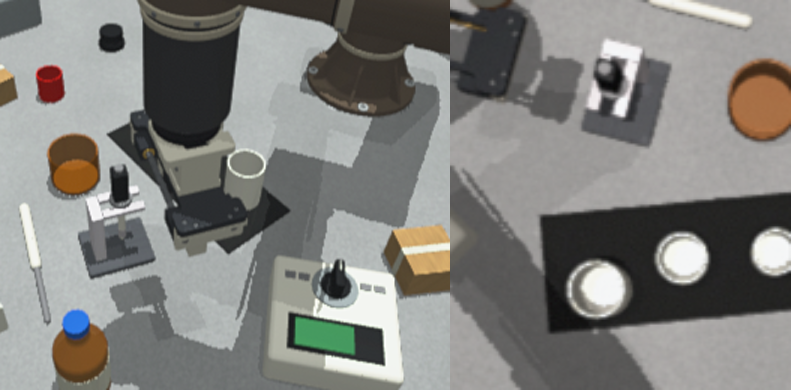

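The last view shows the probe hanging upright in the stand, scene crop (120,190). The three beakers stand on the mat, top crop (598,288), (682,257) and (773,250), and the knob is at rest. I'm handing in.

```bash
python3 -c "
from station import arm
print(arm.job_done())"
```

```text
the job is handed in; nothing more can be done
None
```

I did every step in order and handed the job in at about 35 s; no verdict is reported. Beaker_1 was absent, so I worked with beakers 2, 3 and 4.

- **Beakers:** All three were placed on the mat. During the run beaker 4 was knocked about 3 cm. It stayed upright and within the limits (about 28 mm off the mat's centre line), so I left it and dipped at its re-measured position.
- **Knob:** I twisted it clockwise about 70° of gripper rotation against a 68.8° stop, then let go. The measured moment fell slightly on the last 3°, so the fingers may have slipped a little. The knob angle itself was never read. A picture after release showed the pointer back at rest.
- **Probe:** I dipped it in beakers 2, 3, 4 and then the rinse jar. I checked each beaker dip with a picture, but the rinse dip only by tool position.
- **Last check:** The final pictures showed the probe hanging upright in its stand, all beakers standing on the mat and the arm clear. The network's point readings for the probe in that picture were scattered and disagreed, so I relied on the image and the release pose, which was within about 1 mm of the pick-up pose.

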